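# Load two sample bottles into the divided carrier

### The arm

A 6-joint arm with a two-finger parallel gripper is mounted at the origin on the work surface. World frame = base frame: x ahead of the robot, y to its left, z up, the work surface at z = 0. Lengths are in m, angles in rad, forces in N, time in s.
With the tool pointing down it reaches from about 0.3 to 0.775 m from the base axis. Payload 14.6 kg.
Tool frame: the origin (TCP) lies midway between the tips of the shut fingers; the grasp point (between the pads) lies 19 mm behind it (ctrl.grip_point_offset is the distance from the TCP to the grasp point, in m); z points along the fingers, x is the direction in which the jaws open and shut, and the axes are right-handed (so a half turn about z gives the same grasp; the last joint's range is limited). The gripper opens to 85 mm and grips with 20 to 120 N. Pads are 22 mm wide; open, the fingers measure 114 mm over their backs; the gripper's body (76 mm by 85 mm) begins 54 mm behind the grasp point. The pads swing forward as they close: fully open they stand 13 mm farther back than shut.
Start: joints at [-1.242, 0.3, 1.521, -0, 1.321, -0.067], TCP at [0.212, -0.507, 0.231] pointing down, gripper open.
Joint ranges: [-3.03, 3.03], [-0.79, 2.21], [0.23, 2.52], [-1.04, 4.18], [0, 3.07], [-2.55, 2.55]. Speed limits (rad/s): [2.22, 2.22, 2.57, 3.14, 3.14, 3.14].

### API

Orientations are given as [roll, pitch, yaw] about the fixed x, y, z axes, in that order (R = Rz(yaw) Ry(pitch) Rx(roll)).
In Python, from bench import ctrl, vision, job gives the robot as it stands. Calls block until the motion is done:
- ctrl.reach(position, orientation): joint-space move of the TCP to a pose.
- ctrl.move_linear(position, vel=0.15, frame=None, force_limit=None): straight line of the TCP; frame=None keeps the orientation; vel is the mean speed in m/s. With force_limit (N) it stops when the force on the tool has changed by that much, and returns True; else False.
- ctrl.set_joints(angles): joint-space move.
- ctrl.open_jaws() and ctrl.close(force=None): open the fingers fully, or close them until they stop; force is the grip in N (None keeps the last).
- ctrl.hold(seconds).
- ctrl.solve_ik(position, orientation): joint angles nearest the present ones, or None.
- vision.camera(name): name is "scene" or "top"; returns a dict with "pixels" (384x512x3 uint8, blue, green, red), "range_z" (384x512 float32, m along the optical axis (not along the pixel's ray), 0 where there is no reading), "intrinsics" (3x3 intrinsics, pixels), "k1" (the pictures are not rectified: a ray, as slopes to the right and down, at radius r is drawn at 1 + k1 r^2 times it, then the intrinsics apply), "origin" and "attitude" of the camera in the world. Camera axes: x right, y up, looking along -z (the intrinsics and any distortion apply to the point x, -y, -z); pixel columns grow to the right and rows downward; lengths in m; the calibration is good to about 2 mm. A picture is of the moment at which its call begins.
A pose or a line that the arm cannot do raises ctrl.MotionError and nothing moves.
- job.job_done(): hands the job in, once; it reports no verdict.
Readings, each from a call of its own:
- ctrl.read_clock(): time.
- ctrl.read_joints(): joint angles.
- ctrl.read_qvel(): joint speeds.
- ctrl.read_joint_torque(): joint torques, N m.
- ctrl.read_eef_pos(): TCP position.
- ctrl.read_tool_rot(): TCP orientation.
- ctrl.read_wrist_force(): force on the tool from outside, world axes, zero at the start.
- ctrl.read_wrist_torque(): the same for the moment, N m.
- ctrl.read_opening(): finger opening in m.
Only numpy, scipy, OpenCV 4.12 (cv2) and the standard library are available. Lean on these libraries where they do the work, as an engineer would, in place of code of your own. Each camera call takes 0.05 s, during which the arm holds its last target.

### The job

Put the amber bottle with the blue cap into the carrier cell that has the blue cushion, and the amber bottle with the yellow cap into the cell that has the yellow cushion. Keep both bottles upright the whole time, and leave each one standing flat on its cushion, let go of.

Things in the scene. Friction and masses are not known exactly. Their poses are not given: they have to be found in the camera images.
- bottle_blue: loose amber glass bottle, white label band, tall ribbed blue screw cap, upright on the bench. Body 44 mm in diameter, shoulder 56 to 69 mm up, cap 34 mm in diameter from 69 to 105 mm up (the top); 0.10 to 0.17 kg; grip the cap from above, from any side. Origin: centre of the underside, z up its axis. Like bottles with red or white caps are not wanted; all four stand 80 mm or more apart, centre to centre.
- bottle_yellow: loose amber glass bottle, white label band, tall ribbed yellow screw cap, upright on the bench. Body 44 mm in diameter, shoulder 56 to 69 mm up, cap 34 mm in diameter from 69 to 105 mm up (the top); 0.10 to 0.17 kg; grip the cap from above, from any side. Origin: centre of the underside, z up its axis. Otherwise like the blue-capped bottle.
- pad_blue: Blue square cushion, 70 x 70 x 3 mm, fixed on the floor of one cell of a white divided carrier. Origin: centre of its underside, mid-cell, 5 mm above the bench; x, y along the carrier's walls, z up. Carrier: fixed, 159 mm square, 52 mm high; 2 x 2 cells 72 mm wide, walls and dividers 5 mm, cell centres 77 mm apart. Which cell has which cushion varies.
- pad_yellow: Yellow square cushion, 70 x 70 x 3 mm, fixed on the floor of one cell of a white divided carrier. Origin: centre of its underside, mid-cell, 5 mm above the bench; x, y along the carrier's walls, z up. The two cells without cushion hold pots 42 mm tall, below the rim. A bottle on a cushion has its underside 8 mm above the bench, its cap clear above the rim.
There are look-alikes about, which are no part of the job. Leave any pink, purple or turquoise look-alike of the bottle_yellow alone.

How it is judged:
By the outcome, as a careful person would: the job done as asked, in the order asked, and still so for the second after the job is handed in, with the robot touching nothing.
It also fails if it takes over 56 s, if anything falls off the work surface, if the arm or the gripper's body presses on something with over 40 N, if the wrist force passes 120 N, or if a joint passes its speed limit or range.

## Working session

There is one attempt and no reset: what is moved stays moved. The work goes in short steps, each a Python script; the robot and the scene stay as the last script left them, time stands still between calls to the robot, and variables do not carry over. Pictures are saved under pics/ and viewed, and the job is handed in when it is done.

```bash
mkdir -p pics; cat > h.py <<'E'
from bench import ctrl, vision, job
import numpy as np, cv2
def snap(n,fn=None):
    c=vision.camera(n)
    if fn: cv2.imwrite('pics/'+fn,c['pixels'])
    np.savez(''+n+'.npz',**{k:np.asarray(v) for k,v in c.items()})
    return c
def rays(c,uv):
    K=np.asarray(c['intrinsics']);uv=np.asarray(uv,float).reshape(-1,1,2)
    p=cv2.undistortPoints(uv,K,np.array([float(c['k1']),0,0,0])).reshape(-1,2)
    d=np.c_[p[:,0],-p[:,1],-np.ones(len(p))]
    return d
def rotm(c):
    R=np.asarray(c['attitude'],float)
    if R.shape==(3,3): return R
    from scipy.spatial.transform import Rotation as Ro
    return Ro.from_euler('xyz',R).as_matrix()
def onplane(c,uv,z):
    d=rays(c,uv)@rotm(c).T; o=np.asarray(c['origin'],float)
    return o+d*((z-o[2])/d[:,2])[:,None]
def cloud(c):
    h,w=c['range_z'].shape
    u,v=np.meshgrid(np.arange(w),np.arange(h))
    d=rays(c,np.c_[u.ravel(),v.ravel()])*c['range_z'].reshape(-1,1)
    return (d@rotm(c).T+np.asarray(c['origin'],float)).reshape(h,w,3)
E
python3 - <<'E'
from h import *
for n in('scene','top'):
    c=snap(n,n+'0.png');print(n,c['intrinsics'],c['k1'],c['origin'],c['attitude'])
print(ctrl.read_clock(),ctrl.read_tool_rot(),ctrl.read_eef_pos())
E
```

```text
scene [[378.48347068   0.         259.48729461]
 [  0.         378.48347068 192.7994144 ]
 [  0.           0.           1.        ]] -0.004777905490034861 [0.85954778 0.50925445 0.85101852] [ 0.60095368 -0.01625077  2.63128285]
top [[376.23434162   0.         256.81173017]
 [  0.         376.23434162 184.49856305]
 [  0.           0.           1.        ]] -0.08832153743033795 [0.41846079 0.03700887 0.99169861] [ 0.16092822 -0.01125368 -1.55597407]
0.1 [-3.14152354e+00  1.06118298e-03 -1.17503159e+00] [ 0.21197274 -0.50727889  0.23076018]
```

View pics/scene0.png

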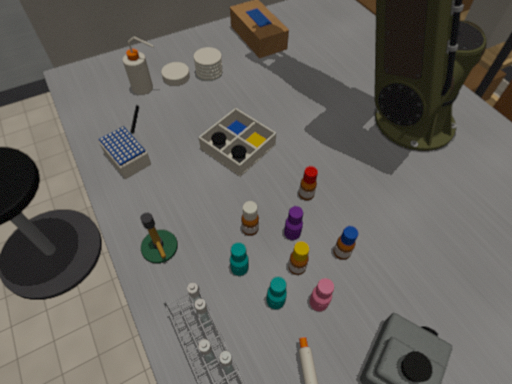

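View pics/top0.png

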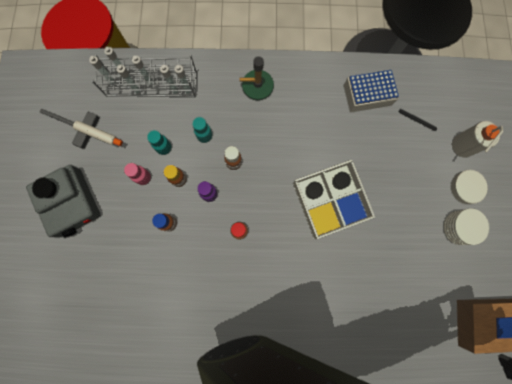

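The top view shows the blue-capped amber bottle at (162,221) and the yellow-capped one at (174,173). Red at (239,229), white at (232,156), pink at (136,173), purple at (206,190) and turquoise at (158,140) and (202,128) are not wanted. The blue cushion is at (352,208) and the yellow one at (324,219). Next I'll measure these and check them in an enlarged crop.

```bash
python3 - <<'E'
from h import *
L=lambda n:dict(np.load(n+'.npz'))
t,s=L('top'),L('scene')
cols={'blue':(105,125),'yellow':(20,33)}
for n,c in(('top',t),('scene',s)):
    hsv=cv2.cvtColor(c['pixels'],cv2.COLOR_BGR2HSV);P=cloud(c)
    for k,(a,b) in cols.items():
        m=cv2.inRange(hsv,(a,150,70),(b,255,255))
        N,lab,st,ce=cv2.connectedComponentsWithStats(m)
        for i in range(1,N):
            if st[i,4]<40: continue
            q=P[lab==i];z=q[:,2]
            hi=q[z>np.percentile(z,90)-0.006] 
            box=(hi.max(0)+hi.min(0))/2
            print(n,k,ce[i].round(1),st[i,4],'z',np.percentile(z,[5,50,95]).round(3),'topmed',hi.mean(0).round(4),'mid',box.round(4),'cplane.008',onplane(c,ce[i],.008)[0].round(4))
    # carrier rim
    Z=P[...,2]; m=((Z>.044)&(Z<.060)&(hsv[...,1]<60)&(hsv[...,2]>120)).astype(np.uint8)
    N,lab,st,ce=cv2.connectedComponentsWithStats(m)
    i=1+np.argmax(st[1:,4]); q=P[lab==i]; r=cv2.minAreaRect(q[:,:2].astype(np.float32)); print(n,'rim',ce[i],st[i,4],r,np.median(q[:,2]))
a=cv2.resize(t['pixels'][105:245,110:260],None,fx=4,fy=4,interpolation=cv2.INTER_CUBIC)
cv2.imwrite('pics/crop1.png',a)
a=cv2.resize(s['pixels'][160:320,220:370],None,fx=3.7,fy=3.7,interpolation=cv2.INTER_CUBIC)
cv2.imwrite('pics/crop2.png',a)
E
```

```text
top blue [351.2 208.2] 510 z [0.005 0.008 0.011] topmed [ 0.5188 -0.2218  0.0101] mid [ 0.4879 -0.1107  0.498 ] cplane.008 [ 0.5188 -0.2224  0.008 ]
top blue [159.5 220.4] 145 z [0.102 0.105 0.108] topmed [0.4725 0.2564 0.111 ] mid [0.4532 0.1555 0.5466] cplane.008 [0.4788 0.2818 0.008 ]
top blue [505.5 326.7] 221 z [0.08  0.083 0.085] topmed [ 0.2241 -0.5818  0.0907] mid [ 0.3088 -0.2839  0.5353] cplane.008 [ 0.2064 -0.6386  0.008 ]
top yellow [171.2 172.3] 171 z [0.09  0.105 0.107] topmed [0.5907 0.2372 0.1048] mid [0.5911 0.2378 0.105 ] cplane.008 [0.6076 0.2573 0.008 ]
top yellow [324.2 218.3] 609 z [0.005 0.008 0.011] topmed [ 0.4909 -0.1488  0.0128] mid [ 0.4752 -0.0762  0.4979] cplane.008 [ 0.4912 -0.1499  0.008 ]
top rim [335.16606498 196.62635379] 554 ((0.5395342707633972, -0.16913267970085144), (0.16026294231414795, 0.16083607077598572), 20.536422729492188) 0.05107554588200225
scene blue [258.1  17.3] 181 z [0.081 0.084 0.087] topmed [ 0.2253 -0.6094  0.0887] mid [ 0.5295 -0.0808  0.4659] cplane.008 [ 0.158  -0.7272  0.008 ]
scene blue [236.4 126.8] 128 z [0.007 0.009 0.012] topmed [ 0.5081 -0.2354  0.0092] mid [ 0.508  -0.2355  0.0095] cplane.008 [ 0.5077 -0.2364  0.008 ]
scene blue [350.3 232.9] 146 z [0.101 0.105 0.108] topmed [0.4763 0.2625 0.1108] mid [0.659  0.3776 0.4763] cplane.008 [0.4236 0.2289 0.008 ]
scene yellow [255.7 139.1] 164 z [0.006 0.009 0.012] topmed [ 0.4826 -0.159   0.0142] mid [0.6564 0.1587 0.4282] cplane.008 [ 0.4799 -0.1639  0.008 ]
scene yellow [160.1 248.4] 55 z [0.041 0.044 0.047] topmed [0.8589 0.0588 0.0443] mid [0.8591 0.0592 0.0473] cplane.008 [0.859 0.039 0.008]
scene yellow [300.4 251.2] 252 z [0.074 0.104 0.107] topmed [0.5913 0.2396 0.1052] mid [0.5914 0.2387 0.1049] cplane.008 [0.5619 0.2107 0.008 ]
scene rim [236.86612576 135.77687627] 493 ((0.5378500819206238, -0.1703527271747589), (0.1612190306186676, 0.16170112788677216), 21.245637893676758) 0.05111671294268327
```

View pics/crop2.png

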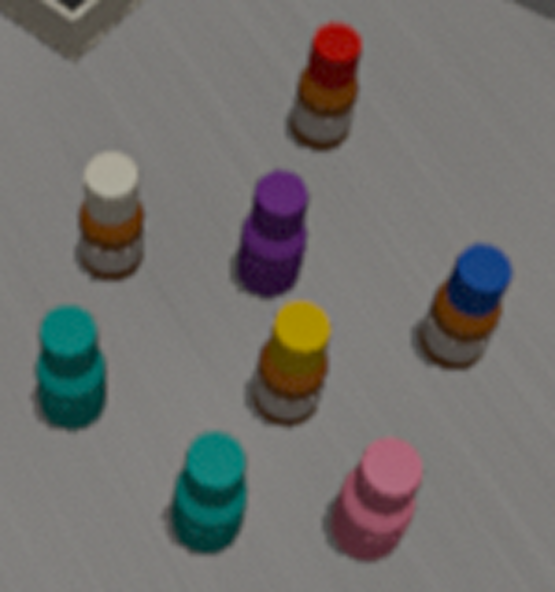

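View pics/crop1.png

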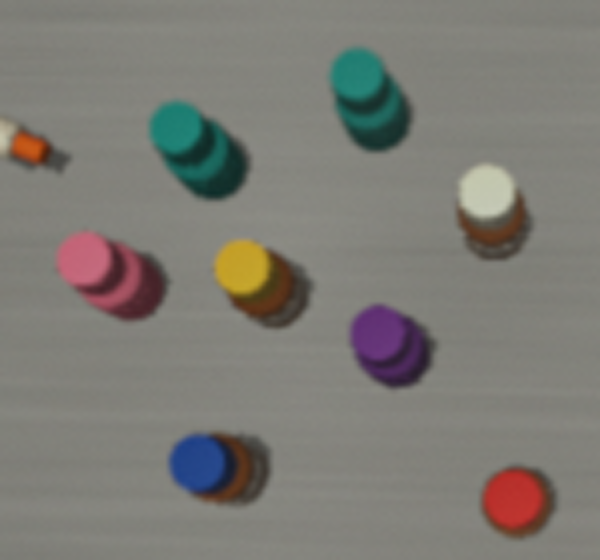

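The crops confirm both targets: amber body with label band, blue cap at scene (350,233) and yellow cap at scene (300,251). The look-alikes are single-coloured. Next: precise cap centres, neighbours and jaw directions.

```bash
python3 - <<'E'
from h import *
L=lambda n:dict(np.load(n+'.npz'))
t,s=L('top'),L('scene')
R={'blue':(105,125),'yellow':(20,33),'turq':(80,95),'purple':(135,155),'pink':(165,178),'red':(0,4),'red2':(178,180)}
for n,c in(('top',t),('scene',s)):
    hsv=cv2.cvtColor(c['pixels'],cv2.COLOR_BGR2HSV);P=cloud(c)
    Z=cv2.medianBlur(P[...,2].astype(np.float32),3)
    reg=(P[...,0]>.35)&(P[...,0]<.75)&(P[...,1]>0)&(P[...,1]<.4)
    m=((Z>.098)&(Z<.115)&reg).astype(np.uint8)
    N,lab,st,ce=cv2.connectedComponentsWithStats(m)
    for i in range(1,N):
        if st[i,4]<40: continue
        ys,xs=np.where(lab==i);q=onplane(c,np.c_[xs,ys],.105)
        (cc,r)=cv2.minEnclosingCircle(q[:,:2].astype(np.float32))
        print(n,ce[i].round(0),np.median(hsv[lab==i],0),st[i,4],q.mean(0)[:2].round(4),np.round(cc,4),round(r,4))
print(ctrl.grip_point_offset)
for yaw in np.deg2rad(np.arange(-180,180,20)):
    r=[]
    for p in([.475,.26,.07],[.591,.238,.07],[.5165,-.2194,.078],[.489,-.1475,.078],[.489,-.1475,.22],[.591,.238,.22]):
        j=ctrl.solve_ik(p,[np.pi,0,yaw]); r.append('none' if j is None else round(j[5],2))
    print(round(np.rad2deg(yaw)),r)
E
```

```text
top [199. 123.] [ 86. 182. 127.] 154 [0.7128 0.1728] [0.7125 0.1732] 0.0178
top [154. 136.] [ 86. 192. 127.] 157 [0.6781 0.2841] [0.6783 0.2841] 0.018
top [231. 153.] [ 35.  29. 198.] 158 [0.6397 0.0929] [0.6397 0.0928] 0.0174
top [131. 169.] [174. 120. 194.] 155 [0.5943 0.3344] [0.5943 0.3342] 0.0175
top [171. 171.] [ 23. 199. 194.] 161 [0.5911 0.2373] [0.5911 0.2373] 0.0176
top [204. 188.] [141. 142. 117.] 159 [0.5525 0.156 ] [0.5523 0.1559] 0.0173
top [159. 220.] [110. 186. 135.] 171 [0.4726 0.2584] [0.4725 0.2585] 0.0179
top [238. 229.] [  1. 193. 184.] 161 [0.4553 0.0728] [0.4553 0.0725] 0.0168
scene [311. 171.] [  1. 238. 152.] 136 [0.4555 0.0734] [0.4553 0.0725] 0.0193
scene [250. 207.] [ 24.  27. 169.] 161 [0.6391 0.0936] [0.6396 0.0934] 0.0186
scene [296. 212.] [142. 162. 111.] 158 [0.552  0.1559] [0.5512 0.1561] 0.0183
scene [350. 232.] [108. 212. 127.] 176 [0.4732 0.2598] [0.4729 0.2597] 0.0186
scene [301. 248.] [ 25. 255. 169.] 187 [0.5908 0.2394] [0.5908 0.2392] 0.0186
scene [238. 249.] [ 88. 243. 121.] 183 [0.7121 0.1755] [0.7118 0.1762] 0.0184
scene [278. 284.] [ 88. 2
[... 1326 characters left out ...]
(-1.17), np.float64(-1.06), np.float64(-1.06), np.float64(-0.37)]
60 [np.float64(-0.61), np.float64(-0.72), np.float64(-1.51), np.float64(-1.41), np.float64(-1.41), np.float64(-0.72)]
80 [np.float64(-0.96), np.float64(-1.07), np.float64(-1.86), np.float64(-1.76), np.float64(-1.76), np.float64(-1.07)]
100 [np.float64(-1.31), np.float64(-1.42), np.float64(-2.21), np.float64(-2.11), np.float64(-2.11), np.float64(-1.42)]
120 [np.float64(-1.66), np.float64(-1.77), 'none', np.float64(-2.46), np.float64(-2.46), np.float64(-1.77)]
140 [np.float64(-2.01), np.float64(-2.12), 'none', 'none', 'none', np.float64(-2.12)]
160 [np.float64(-2.36), np.float64(-2.47), 'none', 'none', 'none', np.float64(-2.47)]
```

```bash
cat > go.py <<'E'
from h import *
def pick(xy,yaw):
    o=[np.pi,0,yaw]
    ctrl.reach([*xy,.22],o); ctrl.move_linear([*xy,.12],vel=.2)
    hit=ctrl.move_linear([*xy,.070],vel=.08,force_limit=8)
    ctrl.close(40); print('hit',hit,'open',ctrl.read_opening(),ctrl.read_eef_pos())
    ctrl.move_linear([*xy,.22],vel=.15)
    print('lifted',ctrl.read_opening(),ctrl.read_wrist_force(),ctrl.read_clock())
E
python3 - <<'E'
from go import *
pick((.473,.259),np.deg2rad(20.9))
snap('scene','s1.png')
E
```

```text
hit False open 0.03271283634563423 [0.47302058 0.25902322 0.07028843]
lifted 0.033167357055564485 [-0.15386208  0.60034522 -0.82071983] 6.05
```

View pics/s1.png

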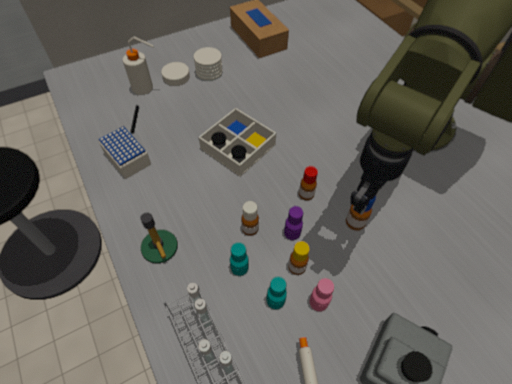

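The blue bottle is lifted upright in the gripper at scene (360,212), and everything else stands undisturbed. Placing it now.

```bash
cat >> go.py <<'E'
def place(xy,yaw):
    o=[np.pi,0,yaw]
    ctrl.reach([*xy,.22],o); ctrl.hold(.3)
    ctrl.move_linear([*xy,.10],vel=.15); print('above',ctrl.read_opening(),ctrl.read_wrist_force())
    hit=ctrl.move_linear([*xy,.074],vel=.02,force_limit=4)
    print('hit',hit,ctrl.read_eef_pos(),ctrl.read_wrist_force())
    ctrl.open_jaws(); ctrl.hold(.2)
    ctrl.move_linear([*xy,.22],vel=.2); print(ctrl.read_clock())
E
python3 - <<'E'
from go import *
place((.5165,-.2194),np.deg2rad(20.9))
pick((.591,.2385),np.deg2rad(-30))
for n in('scene','top'): snap(n,n+'2.png')
a=[cv2.resize(cv2.imread('pics/scene2.png')[80:280,190:390],(400,400)),cv2.resize(cv2.imread('pics/top2.png')[110:260,250:400],(400,400))]
cv2.imwrite('pics/c2.png',np.hstack(a))
E
```

```text
above 0.03306231138483751 [-0.46926977 -0.48016773 -0.67450118]
hit True [ 0.51648649 -0.2195198   0.07828055] [-0.55404572 -0.43521736  6.30977815]
11.7167
hit False open 0.032984945186944364 [0.59111156 0.23858118 0.07036815]
lifted 0.03316378093016666 [ 0.29321589 -0.45512157 -1.56025187] 16.525
```

View pics/c2.png

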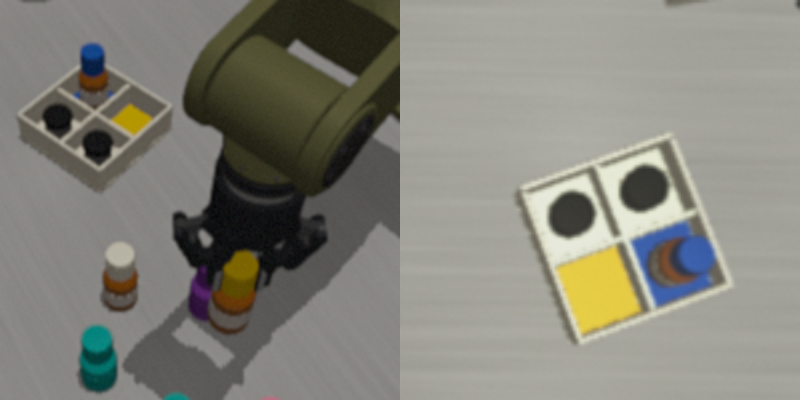

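The blue bottle stands in its cell on the blue cushion (about crop (690,255)). The yellow bottle is held upright at crop (235,290).

```bash
python3 - <<'E'
from go import *
place((.489,-.1475),np.deg2rad(20.9))
ctrl.reach([.40,.1,.30],[np.pi,0,0.2])
for n in('scene','top'): snap(n,n+'3.png')
c=dict(np.load('top.npz'));P=cloud(c);Z=P[...,2]
m=((Z>.10)&(Z<.125)&(P[...,1]<-.08)&(P[...,1]>-.3)&(P[...,0]>.42)&(P[...,0]<.65)).astype(np.uint8)
N,lab,st,ce=cv2.connectedComponentsWithStats(m)
for i in range(1,N):
    if st[i,4]>40: print(ce[i],st[i,4],onplane(c,ce[i],.113)[0],np.median(Z[lab==i]))
a=[cv2.resize(cv2.imread('pics/scene3.png')[80:280,190:390],(400,400)),cv2.resize(cv2.imread('pics/top3.png')[110:260,250:400],(400,400))]
cv2.imwrite('pics/c3.png',np.hstack(a)); print(ctrl.read_clock())
E
```

```text
above 0.03311377927683321 [-0.27816667 -0.5092179  -1.0199777 ]
hit True [ 0.48897005 -0.14751273  0.07833765] [-1.08866414  0.37834236  5.09737667]
21.9667
[360.23809524 205.38095238] 168 [ 0.51520852 -0.21650678  0.113     ] 0.11259708556797915
[330.84530387 216.02209945] 181 [ 0.48912355 -0.1457775   0.113     ] 0.11248608634792168
23.1333
```

View pics/c3.png

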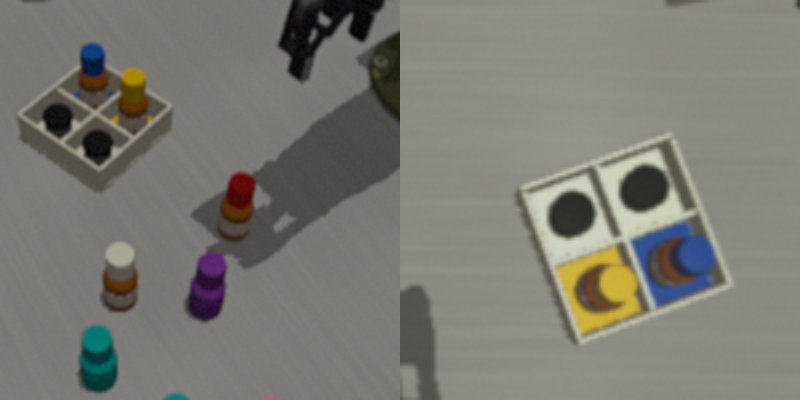

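View pics/top3.png

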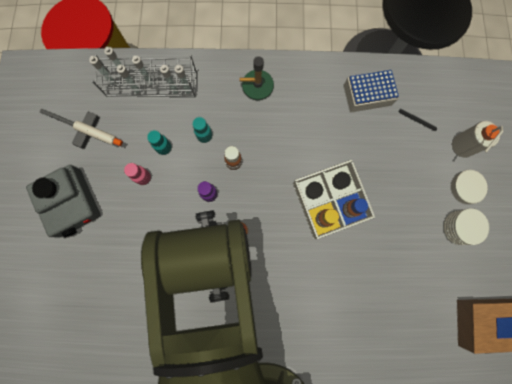

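Both bottles stand upright in their cells at top (360,205) and (331,216), with cap tops 113 mm up, which is right for a bottle on its cushion. The look-alikes haven't moved and the arm is clear. Handing in.

```bash
python3 - <<'E'
from h import *
print(ctrl.read_qvel().round(4) if hasattr(ctrl.read_qvel(),'round') else ctrl.read_qvel())
job.job_done()
E
```

```text
[-0.0006 -0.0015 -0.0019  0.0028  0.0014  0.0031]
the job is handed in; nothing more can be done
```

Both bottles are in their cells: I placed the blue-capped one on the blue cushion first, then the yellow-capped one on the yellow cushion. I gripped each by the cap, lowered it until it touched down, and let go.

- **Placement:** both cap tops measured 112.5 mm above the bench, against 113 mm expected for a bottle standing flat on its cushion. Each cap is about 2–3 mm from its estimated cell centre, which is near the calibration error.
- **Surroundings:** the look-alikes and other bottles had not visibly moved, and the arm was clear of everything, with the gripper open.
- **Time:** the clock read about 23 s of the 56 s allowed at the last check before I handed the job in.

No check failed or disagreed. The only force readings I took were at the stops and after moves, the largest about 6 N at touchdown.

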